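# Find the housing with the loose ball

## Task

One of the three closed aluminium housings on the rubber mat has a ball loose inside. Lift and gently rock or shake them to feel which one it is, lay any sound one back where it lay, then lay the faulty one on the open end of the grey strip-down block, flat end forward, and slide it gently under the bridge, fully home against the end stop. Knock nothing hard and leave the other things on the bench alone.

Things in the scene. Friction and masses are not known exactly. Their poses are not given: they have to be found in the camera images.
- housing_a: Closed aluminium housing, one of three alike: a block 110 (x) x 46 (y) x 46 (z) mm, lying flat on the mat. Origin: centre of its underside, z up. Its +x end is flat; a brass pipe stub 14 mm across sticks 16 mm out of the middle of its -x end, and a brass bung 16 mm across, 10 mm high, stands on top 35 mm behind the middle (-x side). Empty weight 190 to 510 g, whichever it is, so weight tells little.
- housing_b: Second housing, same size, axes and origin as housing_a. Exactly one of the three, any of them, has a 34 mm, 160 g steel ball loose inside, free to roll 64 mm end to end along x on a flat inner floor; nothing outside shows it. Nothing moves in the other two.
- housing_c: Third housing, same as housing_a. Rocked end to end by about 0.3 rad in the air, the faulty one's ball rolls across with a small knock; back at level it stays near that end for a moment, so that the moment about the housing's y differs by 0.05 to 0.1 N m between the two ends. A sound one shows no such change.
- mat: Black rubber mat, 200 (its x) x 420 (y) x 4 mm, flat on the bench, fixed. The housings lie on it side by side along its y, about 120 mm apart. Origin: centre of its underside.
- block: Grey strip-down block with steel guides, fixed to the bench. Plate 12 mm thick, 100 mm wide, from 155 mm behind (-x) to 110 mm ahead (+x) of the origin, which is on the bench under the throat point. Its +x is the way a housing slides in. Its rear, open part (behind x = -34 mm) is for laying the housing down, middle 90 mm behind the throat point, before sliding.
- throat (a point): Point on top of the block's plate, 12 mm above the bench, axes as the block's. Guide rails along x, 14 mm high above the plate, inner faces at y = +-25 mm, from x = -10 mm on, flared lead-ins from -34 mm. A rigid steel end stop, 34 mm high with a black knob, is clamped with its face 55 to 70 mm ahead of this point: unmeasured, so home is felt, the housing's origin then 0 to 15 mm ahead.
- bridge (a point): Centre of the top of the steel hold-down bridge across the channel, 48.5 mm ahead of the throat point: 13 mm long (x), 74 mm wide, top 57 mm and underside 49 mm above the plate, so a housing's flat end must slide under it and cannot be lowered in from above; the bung does not pass under it. While sliding the housing drags with up to 8 N, and the ball may knock.
- screwdriver: Screwdriver lying on the bench (bystander), origin about mid-length under it.
- bearing: Steel bearing ring, 52 mm across, 15 mm high (bystander).
- plug: Brass plug, 32 mm across, 34 mm high (bystander).
Things that resemble listed ones, but are neither listed nor needed, are in the scene too. Leave any brown or turquoise look-alike of the housing_c alone.

How it is judged (in metres and radians):
At the end, for the whole second after the job is handed in: The housing with the loose ball lies flat on the block, upright, flat end forward, within 3 mm of the end stop and within 5 mm sideways and 0.08 rad of the channel's line; the other two lie flat within 30 mm of where they lay at the start; all at rest ((((x of end_stop_c0 in the frame of housing_a between 0.057 and 0.064 m and y of housing_a in the frame of throat between -0.005 and 0.005 m and z of housing_a in the frame of throat between -0.004 and 0.004 m and angle between housing_a's own z axis and vertical below 0.08 rad and angle between the x axis of housing_a and the x axis of throat, either way round below 0.08 rad and distance between loose_ball_c0 and housing_a below 0.065 m and linear speed of housing_a below 0.02 m/s) and (distance of housing_b from where it was at the start of the episode below 0.03 m and angle between housing_b's own z axis and vertical below 0.08 rad and linear speed of housing_b below 0.02 m/s) and (distance of housing_c from where it was at the start of the episode below 0.03 m and angle between housing_c's own z axis and vertical below 0.08 rad and linear speed of housing_c below 0.02 m/s)) or ((x of end_stop_c0 in the frame of housing_b between 0.057 and 0.064 m and y of housing_b in the frame of throat between -0.005 and 0.005 m and z of housing_b in the frame of throat between -0.004 and 0.004 m and angle between housing_b's own z axis and vertical below 0.08 rad and angle between the x axis of housing_b and the x axis of throat, either way round below 0.08 rad and distance between loose_ball_c0 and housing_b below 0.065 m and linear speed of housing_b below 0.02 m/s) and (distance of housing_a from where it was at the start of the episode below 0.03 m and angle between housing_a's own z axis and vertical below 0.08 rad and linear speed of housing_a below 0.02 m/s) and (distance of housing_c from where it was at the start of the episode below 0.03 m and angle between housing_c's own z axis and vertical below 0.08 rad and linear speed of housing_c below 0.02 m/s)) or ((x of end_stop_c0 in the frame of housing_c between 0.057 and 0.064 m and y of housing_c in the frame of throat between -0.005 and 0.005 m and z of housing_c in the frame of throat between -0.004 and 0.004 m and angle between housing_c's own z axis and vertical below 0.08 rad and angle between the x axis of housing_c and the x axis of throat, either way round below 0.08 rad and distance between loose_ball_c0 and housing_c below 0.065 m and linear speed of housing_c below 0.02 m/s) and (distance of housing_a from where it was at the start of the episode below 0.03 m and angle between housing_a's own z axis and vertical below 0.08 rad and linear speed of housing_a below 0.02 m/s) and (distance of housing_b from where it was at the start of the episode below 0.03 m and angle between housing_b's own z axis and vertical below 0.08 rad and linear speed of housing_b below 0.02 m/s)))); the robot touches nothing.
It fails at once if a housing is pushed against the end stop with more than 30 N (contact force between any of housing_a, housing_b, housing_c and end_stop_c0 above 30 N).
It fails at once if a housing is knocked or pressed against the block with more than 50 N (contact force between any of housing_a, housing_b, housing_c and block above 50 N).
It fails at once if a housing is banged or pressed down on the mat with more than 60 N (contact force between any of housing_a, housing_b, housing_c and mat above 60 N).
It fails at once if a housing is swung faster than 1 m/s (linear speed of any of housing_a, housing_b, housing_c above 1 m/s).
It fails at once if a bystander is moved more than 30 mm (distance of any of screwdriver, wrench_c0, bearing, oil_can_c0, mug_c0, grease_jar_c0, plug from where it was at the start of the episode above 0.03 m).
It also fails if it takes over 72 s, if anything falls off the work surface, if the arm or the gripper's body presses on something with over 40 N, if the wrist force passes 120 N, or if a joint passes its speed limit or range.

## Robot

A 6-joint arm with a two-finger parallel gripper is mounted at the origin on the work surface. World frame = base frame: x ahead of the robot, y to its left, z up, the work surface at z = 0. Lengths are in m, angles in degrees, forces in N, time in s.
With the tool pointing down it reaches from about 0.35 to 0.875 m from the base axis. Payload 4.2 kg.
Tool frame: the origin (TCP) lies at the centre of the arm's flange, where the gripper is bolted on; the fingertips stand 182 mm ahead of it and the grasp point (between the pads) lies 164 mm ahead of it (r.nose_length is the distance from the TCP to the fingertips, in m); z points along the fingers, y is the line along which they close (so a half turn about z gives the same grasp; the last joint's range is limited). The gripper opens to 87 mm and grips with 3 to 60 N. Pads are 19 mm wide; open, the fingers measure 117 mm over their backs; the gripper's body (75 mm by 190 mm) begins 51 mm behind the grasp point.
Start: joints at [14.817, 22.042, 0.453, 0, -68.411, -14.817], TCP at [0.625, 0, 0.405] pointing down, gripper open.
Joint ranges: [-179.83, 179.83], [-69.29, 118.12], [-61.27, 80.66], [-181.25, 117.63], [-171.15, -9.14], [-177.46, 177.46]. Speed limits (degrees/s): [159.86, 159.86, 180, 180, 180, 180].

## Interface

Orientations are given as a 3x3 rotation matrix whose columns are the frame's x, y, z axes.
In Python, from station import r, vision gives the robot as it stands. The module is installed in compiled form; this text tells all that it offers.
- The arm moves only by the shell command python3 -m creep 'ROWS'. ROWS is JSON, a list of rows, each a list of 7 numbers: the opening, from -1 (shut) to 1 (fully open), then the shift along the tool's x, y, z in mm, then the turn, a rotation vector about the tool's x, y, z in degrees. A call has 1 to 8 rows; each row is the pose to reach, as a shift and turn from the pose commanded when the call began, along the tool's axes at that moment; what a row does not reach only later rows make up. A row lasts 1/12 s, in which the tool goes at most 41.7 mm and 7.16 degrees, less where a joint would pass 70% of its speed; a pose out of reach is approached as far as the arm can. A call with a gripper value outside its range is refused whole. The fingers move at their own pace and stop on an object; the grip force is fixed at half the most. Time passes only in rows, so rows that repeat a pose let the fingers close. It gives the time, the measured TCP pose, the force, the opening and the grip force at its end, in the units of the state.
- r.sense(): the state, without advancing time (a new reading comes with each control period).
- vision.capture(name): name is "scene" or "side" or "wrist"; returns (picture, depth): 384x512x3 uint8, red, green, blue; 384x512 float32, m along the optical axis (not along the pixel's ray), 0 where there is no reading.
- vision.camera_model(name): a dict with "vertical_fov" (degrees; the focal length in pixels is half the picture's height over the tangent of half this angle, whatever the lens; pixels are square), "cx", "cy" (the principal point, pixels), "extrinsics" (4x4, takes a point from camera to world coordinates); the wrist camera has in their place "mount" (4x4, takes a point from camera to tool coordinates, whose origin is the TCP and whose axes are the flange's). Camera axes: x right, y down, z forward; pixel columns grow to the right and rows downward; lengths in m; the calibration is good to about 2 mm. A picture is of the moment at which its call begins: read the wrist's pose just before it. camera_model takes no time and is no camera call.
- r.finish_job(): hands the job in; it is judged then, once.
Trained networks look in the newest picture that a camera, given by its name, has taken for a name from the list of things; names that differ only in an ending like _2 or _b are one class to them, and where a whole thing is asked for, a point or a joint stands for the part that bears it (a point fixed in the world has none). Each returns a list of dicts, best first, with "conf" (0 to 1); they miss things now and then, are a little off and sometimes report something else, mostly with a low value. They report only what shows in the picture. A call takes as long as a camera call. They do not tell look-alikes from the thing itself.
- vision.find_in(camera, thing): "uv" ([column, row] in pixels, amid what is visible of it).
- vision.cut_out(camera, thing): "region" (384x512 bool, what is visible of it) and "uv" ([column, row] in pixels, amid what is visible of it).
The state is a dict: "time_s": time; "joints": joint angles; "joint_velocities": joint speeds; "effort": joint torques, N m; "tcp_pos": TCP position; "ee_rot": TCP orientation; "wrist_force": force on the tool from outside, world axes, zero at the start; "moment": the same for the moment, N m; "gripper_width": opening from 0.0 (shut) to 1.0 (fully open); "gripper_force": force on a finger pad.
Only numpy, scipy, OpenCV 4.12 (cv2) and the standard library are available. Lean on these libraries where they do the work, as an engineer would, in place of code of your own. Each camera call takes 0.05 s, during which the arm holds its last target. There are 200 camera calls.

## Working session

There is one attempt and no reset: what is moved stays moved. The work goes in short steps, Python scripts to look and compute and a shell command to move; the robot and the scene stay as the last step left them, time stands still between calls to the robot, and variables do not carry over. Pictures are saved under pics/ and viewed, at most 10 in all, crops included, and the job is handed in when it is done.

```bash
mkdir -p pics
cat > h.py <<'E'
import numpy as np, cv2
from station import r, vision
def cap(n):
    s=r.sense(); im,d=vision.capture(n); m=vision.camera_model(n)
    f=192/np.tan(np.radians(m["vertical_fov"])/2)
    if "extrinsics" in m: T=np.array(m["extrinsics"])
    else:
        W=np.eye(4); W[:3,:3]=s["ee_rot"]; W[:3,3]=s["tcp_pos"]; T=W@np.array(m["mount"])
    v,u=np.mgrid[:384,:512]
    P=np.stack([(u-m["cx"])/f*d,(v-m["cy"])/f*d,d,np.ones_like(d)],-1)@T.T
    P=P[...,:3]; P[d<=0]=np.nan
    return im,d,P
def save(n,im): cv2.imwrite("pics/"+n+".png",cv2.resize(im[...,::-1],None,fx=1.5,fy=1.5))
E
python3 - <<'E'
from h import *
s=r.sense();print(s)
for n in("scene","side","wrist"):
    im,d,P=cap(n); 
    if n!="side": save(n+"0",im)
    for t in("housing_a","mat","block","throat","bridge","screwdriver","bearing","plug"):
        for o in vision.cut_out(n,t):
            if o["conf"]<.3: continue
            q=P[o["region"]]; q=q[~np.isnan(q[:,0])]
            if len(q)==0: continue
            print(n,t,round(o["conf"],2),np.round(o["uv"]),np.round(np.median(q,0),3),np.round(q.min(0),3),np.round(q.max(0),3))
E
```

```text
{'time_s': 0.0, 'joints': array([ 1.48160953e+01,  2.20902726e+01,  3.79335017e-01, -2.90072115e-02,
       -6.84102966e+01, -1.48167731e+01]), 'joint_velocities': array([-0.08198125,  0.02997497, -0.03532495, -0.06484692,  0.07110554,
        0.08982983]), 'effort': array([ 5.69075401e-04, -3.90661991e+01,  1.87403029e+01,  4.22001421e+00,
        1.09914420e-02, -1.81494070e-04]), 'tcp_pos': array([6.24791485e-01, 2.95181759e-05, 4.03661234e-01]), 'ee_rot': array([[-1.98520002e-04, -9.99997635e-01, -2.16591896e-03],
       [-9.99999977e-01,  1.98706669e-04, -8.59687098e-05],
       [ 8.63988890e-05,  2.16590185e-03, -9.99997651e-01]]), 'wrist_force': array([ 0.22663678, -0.24343072, -0.12997108]), 'moment': array([ 0.03168952, -0.02034615,  0.02774493]), 'gripper_force': 0.0, 'gripper_width': 1.0005481486031222}
scene housing_a 0.94 [165. 204.] [ 0.55  -0.314  0.048] [ 0.467 -0.352  0.003] [ 0.595 -0.295  0.062]
scene housing_a 0.93 [152. 142.] [ 0.313 -0.499  0.043] [ 0.212 -0.599 -0.003] [ 0.347 -0.448  0.059]
scene housing_a 0.86 [213. 217.] [ 0.553 -0.189  0.049] [ 0.445 -0.237
[... 2109 characters left out ...]
.002] [0.388 0.144 0.035]
wrist housing_a 0.68 [335.   8.] [ 0.542 -0.173  0.039] [ 0.466 -0.192  0.004] [ 0.593 -0.17   0.054]
wrist housing_a 0.67 [328. 110.] [ 0.547 -0.073  0.051] [ 0.464 -0.101  0.003] [ 0.604 -0.045  0.063]
wrist mat 0.68 [324.  75.] [ 0.541 -0.112  0.005] [ 0.43  -0.192  0.   ] [0.654 0.02  0.051]
wrist throat 0.71 [328. 113.] [ 0.547 -0.073  0.051] [ 0.474 -0.099  0.004] [ 0.604 -0.048  0.063]
wrist throat 0.43 [384. 379.] [0.429 0.32  0.013] [0.422 0.314 0.012] [0.439 0.323 0.015]
wrist screwdriver 0.32 [383. 383.] [0.431 0.32  0.013] [0.422 0.315 0.012] [0.442 0.324 0.015]
wrist bearing 0.68 [448. 201.] [0.38  0.044 0.015] [ 0.341 -0.038 -0.   ] [0.567 0.068 0.301]
```

View pics/scene0.png

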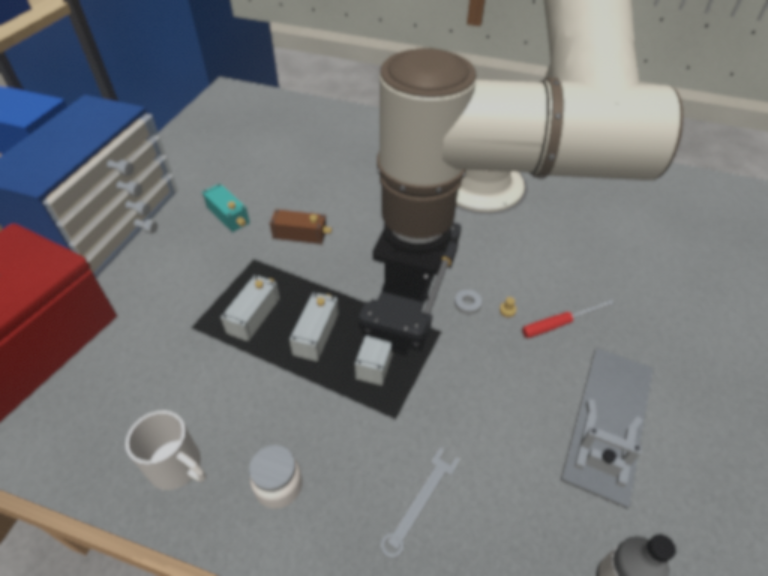

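View pics/wrist0.png

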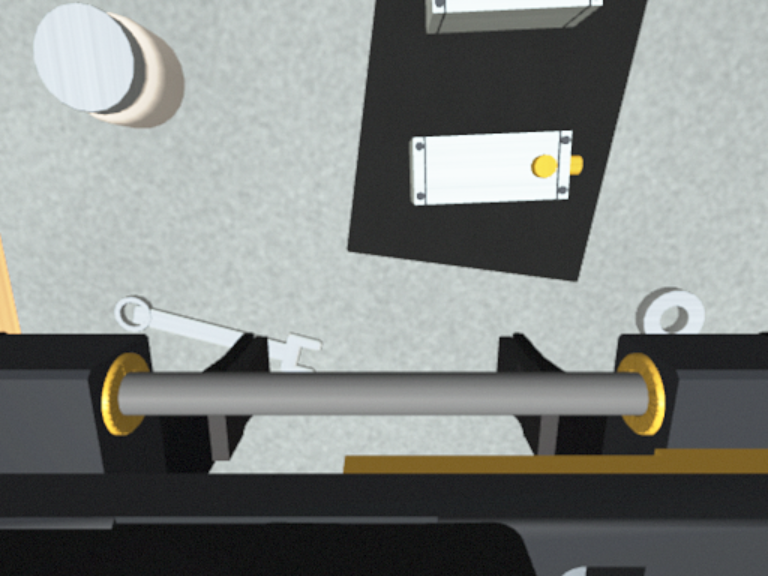

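Run:
```python
from h import *
# top faces from scene+side point clouds
A=[]
for n in("scene","side"):
    im,d,P=cap(n); A.append(P.reshape(-1,3))
    C=im.reshape(-1,3)
Q=np.vstack(A); Q=Q[~np.isnan(Q[:,0])]
for y0 in(-.31,-.19,-.07):
    m=(abs(Q[:,1]-y0)<.06)&(Q[:,0]>.44)&(Q[:,0]<.64)
    t=Q[m&(Q[:,2]>.046)&(Q[:,2]<.0535)]
    b=Q[m&(Q[:,2]>.057)&(Q[:,2]<.066)]
    rc=cv2.minAreaRect((t[:,:2]*1000).astype(np.float32))
    print(y0,len(t),rc,np.median(t[:,2]),"bung",len(b),b.mean(0).round(4))
m=(Q[:,0]>.38)&(Q[:,0]<.72)&(Q[:,1]>.22)&(Q[:,1]<.42)
for lo,hi in((.009,.015),(.022,.03),(.04,.05),(.064,.075)):
    t=Q[m&(Q[:,2]>lo)&(Q[:,2]<hi)]
    print(lo,len(t),cv2.minAreaRect((t[:,:2]*1000).astype(np.float32)),np.median(t[:,2]))
```

```text
-0.31 753 ((536.3236694335938, -324.65606689453125), (53.15913391113281, 114.7557601928711), 86.55175018310547) 0.04962657614256283 bung 32 [ 0.5021 -0.3206  0.0594]
-0.19 865 ((538.3179931640625, -195.33706665039062), (114.92970275878906, 51.8463020324707), 0.011497768573462963) 0.049498818577655146 bung 37 [ 0.5037 -0.196   0.0592]
-0.07 739 ((548.9116821289062, -73.74777221679688), (114.51289367675781, 51.08787155151367), 2.7158706188201904) 0.04937356800386994 bung 18 [ 0.5111 -0.0725  0.0593]
0.009 7333 ((533.276123046875, 291.6354064941406), (172.6154022216797, 287.1111145019531), 83.40845489501953) 0.011405827570562299
0.022 1045 ((514.6197509765625, 307.1369934082031), (296.7131042480469, 113.11357116699219), 11.673946380615234) 0.025246659967681273
0.04 227 ((627.0437622070312, 315.913818359375), (74.865478515625, 39.052093505859375), 82.94580078125) 0.04485831839958143
0.064 491 ((617.0177612304688, 317.2666931152344), (75.2328109741211, 17.7413330078125), 83.63567352294922) 0.0682431333192689
```

The scene shows the three aluminium housings on the mat at pixels (250,305), (315,325), (375,358), with bungs toward the robot, and the block at (610,430). The look-alikes are at (225,207) and (298,225). The wrist view shows the nearest housing at (490,168), with its bung on the −x end. I'll start with that one.

```bash
cat >> h.py <<'E'
from scipy.spatial.transform import Rotation as R
def go(x,y,z,yaw):
    """shift(mm)/turn(deg) in tool axes from measured pose to TCP x,y,z (m), tool x at yaw(deg), pointing down"""
    s=r.sense(); M=np.array(s["ee_rot"]); c,q=np.cos(np.radians(yaw)),np.sin(np.radians(yaw))
    G=np.array([[c,q,0],[q,-c,0],[0,0,-1]])
    print("to",np.round(M.T@(np.array([x,y,z])-s["tcp_pos"])*1000,1),R.from_matrix(M.T@G).as_rotvec(degrees=True).round(2),"t",round(s["time_s"],2),"at",s["tcp_pos"].round(4),"F",s["wrist_force"].round(2),"M",s["moment"].round(3))
def tops(P,x0,y0,lo=.046,hi=.0535,rx=.09,ry=.06):
    Q=P.reshape(-1,3); Q=Q[~np.isnan(Q[:,0])]
    t=Q[(abs(Q[:,0]-x0)<rx)&(abs(Q[:,1]-y0)<ry)&(Q[:,2]>lo)&(Q[:,2]<hi)]
    return len(t),cv2.minAreaRect((t[:,:2]*1000).astype(np.float32)),np.median(t[:,2])
E
python3 -m creep '[[1,73,78,50,0,0,-57],[1,73,78,50,0,0,-57],[1,73,78,50,0,0,-57],[1,73,78,50,0,0,-57],[1,73,78,50,0,0,-57],[1,73,78,50,0,0,-57],[1,73,78,50,0,0,-57],[1,73,78,50,0,0,-57]]'
python3 -m creep '[[1,0,0,0,0,0,-35.5],[1,0,0,0,0,0,-35.5],[1,0,0,0,0,0,-35.5],[1,0,0,0,0,0,-35.5],[1,0,0,0,0,0,-35.5],[1,0,0,0,0,0,-35.5]]'
python3 - <<'E'
from h import *
print(np.array(vision.camera_model("wrist")["mount"]).round(3))
im,d,P=cap("wrist"); save("w1",im)
print(tops(P,.547,-.073),tops(P,.51,-.073,.056,.066))
print(tops(P,.547,-.19))
go(.547,-.0735,.203,2.5)
E
```

```text
time_s: 2.12
tcp_pos: [0.5469, -0.0731, 0.3549]
ee_rot: [[0.842, -0.54, 0.0], [-0.54, -0.842, -0.0], [0.0, -0.0, -1.0]]
wrist_force: [-0.4, -0.2, -0.3]
gripper_width: 1.0
gripper_force: 0.0
time_s: 2.62
tcp_pos: [0.547, -0.073, 0.3549]
ee_rot: [[0.999, 0.046, 0.0], [0.046, -0.999, -0.0], [0.0, 0.0, -1.0]]
wrist_force: [0.0, -0.3, -0.3]
gripper_width: 1.001
gripper_force: 0.0
[[-0.    -0.967 -0.253  0.069]
 [ 1.    -0.    -0.    -0.   ]
 [ 0.    -0.253  0.967  0.019]
 [ 0.     0.     0.     1.   ]]
(5107, ((548.5352783203125, -72.55663299560547), (109.8527603149414, 46.164146423339844), 2.432568073272705), np.float64(0.051055107601782224)) (213, ((514.0026245117188, -73.81169128417969), (14.959534645080566, 14.690670013427734), 5.82564115524292), np.float64(0.06095187716473399))
(4525, ((542.9618530273438, -195.38327026367188), (101.54950714111328, 47.15652084350586), 2.1790921688079834), np.float64(0.051003250609886974))
to [ -0.    0.5 151.8] [ 0.   -0.01 -0.14] t 2.67 at [ 0.547  -0.073   0.3548] F [ 0.26  0.13 -0.3 ] M [-0.123  0.018 -0.009]
```

View pics/w1.png

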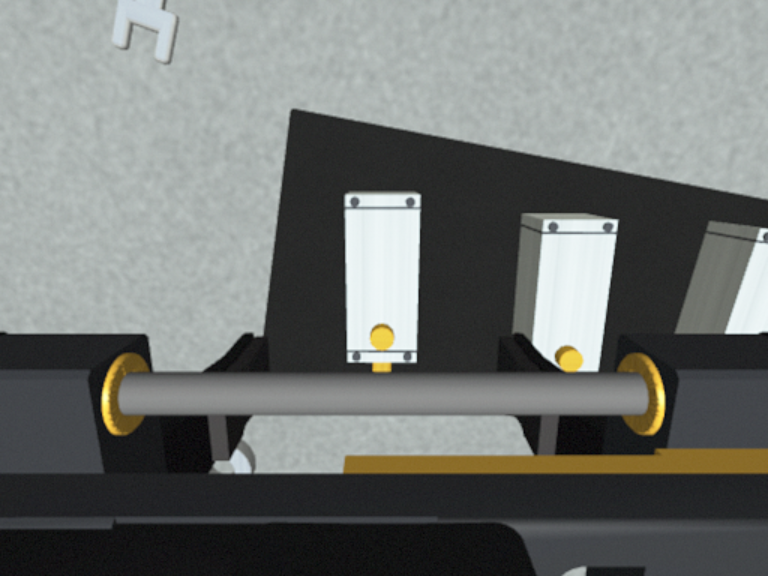

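The wrist view has the nearest housing at (382,275), measured at (0.5485, −0.0726) with yaw 2.4°. The fingers clear its neighbour, so I'll grasp, lift, and rock it.

```bash
python3 -m creep '[[1,1.5,0,40,0,0,0],[1,1.5,0,80,0,0,0],[1,1.5,0,115,0,0,0],[1,1.5,0,140,0,0,0],[1,1.5,0,152,0,0,0],[1,1.5,0,152,0,0,0],[-1,1.5,0,152,0,0,0],[-1,1.5,0,152,0,0,0]]'
python3 -m creep '[[-1,0,0,0,0,0,0],[-1,0,0,0,0,0,0],[-1,0,0,0,0,0,0],[-1,0,0,0,0,0,0],[-1,0,0,0,0,0,0]]'
python3 - <<'E'
from h import *
go(.5485,-.0725,.203,2.5)
E
```

```text
time_s: 3.33
tcp_pos: [0.5492, -0.0728, 0.2039]
ee_rot: [[0.999, 0.043, 0.002], [0.043, -0.999, 0.0], [0.002, 0.0, -1.0]]
wrist_force: [-0.0, -0.2, 0.3]
gripper_width: 0.918
gripper_force: 0.0
time_s: 3.75
tcp_pos: [0.5485, -0.0729, 0.2032]
ee_rot: [[0.999, 0.043, 0.001], [0.043, -0.999, 0.0], [0.001, -0.0, -1.0]]
wrist_force: [-0.7, -0.2, 0.0]
gripper_width: 0.554
gripper_force: 0.0
to [-0.  -0.4  0.2] [-0.01 -0.05 -0.01] t 3.75 at [ 0.5485 -0.0729  0.2032] F [-0.73 -0.23  0.03] M [-0.128  0.074  0.001]
```

```bash
cat > m.py <<'E'
from h import *
s=r.sense(); M=np.array(s["ee_rot"])
print("t",round(s["time_s"],2),"F",s["wrist_force"].round(2),"Mtool",(M.T@s["moment"]).round(3),"pos",s["tcp_pos"].round(4),"tilt",R.from_matrix(M).as_matrix()[2,:2].round(3),"gf",round(float(s["gripper_force"]),1))
E
python3 -m creep '[[-1,0,0,0,0,0,0],[-1,0,0,0,0,0,0],[-1,0,0,-3,0,0,0],[-1,0,0,-10,0,0,0],[-1,0,0,-25,0,0,0],[-1,0,0,-45,0,0,0],[-1,0,0,-60,0,0,0],[-1,0,0,-60,0,0,0]]'
python3 -m creep '[[-1,0,0,0,0,0,0],[-1,0,0,0,0,0,0],[-1,0,0,0,0,0,0],[-1,0,0,0,0,0,0]]' | tail -2; python3 m.py
python3 -m creep '[[-1,0,0,0,0,3,0],[-1,0,0,0,0,8,0],[-1,0,0,0,0,13,0],[-1,0,0,0,0,17,0],[-1,0,0,0,0,17,0],[-1,0,0,0,0,17,0],[-1,0,0,0,0,17,0],[-1,0,0,0,0,17,0]]' | tail -2; python3 m.py
python3 -m creep '[[-1,0,0,0,0,-4,0],[-1,0,0,0,0,-9,0],[-1,0,0,0,0,-14,0],[-1,0,0,0,0,-17,0],[-1,0,0,0,0,-17,0],[-1,0,0,0,0,-17,0]]' | tail -2; python3 m.py
python3 -m creep '[[-1,0,0,0,0,0,0],[-1,0,0,0,0,0,0]]' | tail -1; python3 m.py
python3 -m creep '[[-1,0,0,0,0,-3,0],[-1,0,0,0,0,-8,0],[-1,0,0,0,0,-13,0],[-1,0,0,0,0,-17,0],[-1,0,0,0,0,-17,0],[-1,0,0,0,0,-17,0],[-1,0,0,0,0,-17,0],[-1,0,0,0,0,-17,0]]' | tail -2; python3 m.py
python3 -m creep '[[-1,0,0,0,0,4,0],[-1,0,0,0,0,9,0],[-1,0,0,0,0,14,0],[-1,0,0,0,0,17,0],[-1,0,0,0,0,17,0],[-1,0,0,0,0,17,0]]' | tail -2; python3 m.py
python3 -m creep '[[-1,0,0,0,0,0,0],[-1,0,0,0,0,0,0]]' | tail -1; python3 m.py
```

```text
time_s: 4.42
tcp_pos: [0.5493, -0.073, 0.2656]
ee_rot: [[0.999, 0.044, 0.006], [0.044, -0.999, 0.0], [0.006, 0.0, -1.0]]
wrist_force: [1.2, 0.7, -5.2]
gripper_width: 0.521
gripper_force: 30.0
gripper_width: 0.525
gripper_force: 30.0
t 4.75 F [-0.07  0.07 -5.15] Mtool [-0.137 -0.026  0.067] pos [ 0.548  -0.073   0.2614] tilt [-0.003  0.   ] gf 30.0
gripper_width: 0.527
gripper_force: 30.0
t 5.42 F [ 0.71 -0.28 -4.42] Mtool [-0.121 -1.067 -0.022] pos [ 0.5487 -0.0729  0.2625] tilt [0.291 0.   ] gf 30.0
gripper_width: 0.523
gripper_force: 30.0
t 5.92 F [-0.9   0.1  -4.64] Mtool [-0.151 -0.026  0.049] pos [ 0.5492 -0.0728  0.2627] tilt [ 0.002 -0.   ] gf 30.0
gripper_force: 30.0
t 6.08 F [-0.47 -0.72 -4.62] Mtool [-0.062 -0.05  -0.008] pos [ 0.5483 -0.0729  0.2628] tilt [ 0.001 -0.   ] gf 30.0
gripper_width: 0.523
gripper_force: 30.0
t 6.75 F [-0.06 -0.71 -4.84] Mtool [-0.068  0.982  0.053] pos [ 0.5483 -0.0729  0.263 ] tilt [-0.29 -0.  ] gf 30.0
gripper_width: 0.524
gripper_force: 30.0
t 7.25 F [-0.65  1.06 -5.02] Mtool [-0.144 -0.016 -0.021] pos [ 0.5477 -0.073   0.263 ] tilt [-0.002  0.   ] gf 30.0
gripper_force: 30.0
t 7.42 F [ 0.09 -0.16 -5.05] Mtool [-0.083 -0.009 -0.017] pos [ 0.5486 -0.0729  0.2627] tilt [-0.001  0.   ] gf 30.0
```

The difference is too small against the noise. I'll rock again about the housing itself, with averaged readings.

```bash
cat > avg.py <<'E'
from h import *
A=[]
for i in range(7):
    s=r.sense(); M=np.array(s["ee_rot"]); A.append(np.r_[M.T@s["moment"],s["wrist_force"][2],M[2,0]])
    if i<6: vision.capture("wrist")
A=np.array(A); print("t",round(s["time_s"],2),"My",A[:,1].round(3),"mean",A[:,1].mean().round(4),"Fz",A[:,3].mean().round(2),"tilt",A[:,4].mean().round(4),"pos",s["tcp_pos"].round(4))
E
python3 -m creep '[[-1,-12,0,0.4,0,4,0],[-1,-24,0,1.7,0,8,0],[-1,-37,0,4,0,12.5,0],[-1,-50,0,7.4,0,17,0],[-1,-50,0,7.4,0,17,0],[-1,-50,0,7.4,0,17,0],[-1,-50,0,7.4,0,17,0],[-1,-50,0,7.4,0,17,0]]' | tail -1
python3 -m creep '[[-1,12,0,0.4,0,-4,0],[-1,24,0,1.7,0,-8,0],[-1,37,0,4,0,-12.5,0],[-1,50,0,7.4,0,-17,0],[-1,50,0,7.4,0,-17,0],[-1,50,0,7.4,0,-17,0]]' | tail -1
python3 avg.py
python3 -m creep '[[-1,12,0,0.4,0,-4,0],[-1,24,0,1.7,0,-8,0],[-1,37,0,4,0,-12.5,0],[-1,50,0,7.4,0,-17,0],[-1,50,0,7.4,0,-17,0],[-1,50,0,7.4,0,-17,0],[-1,50,0,7.4,0,-17,0],[-1,50,0,7.4,0,-17,0]]' | tail -1
python3 -m creep '[[-1,-12,0,0.4,0,4,0],[-1,-24,0,1.7,0,8,0],[-1,-37,0,4,0,12.5,0],[-1,-50,0,7.4,0,17,0],[-1,-50,0,7.4,0,17,0],[-1,-50,0,7.4,0,17,0]]' | tail -1
python3 avg.py
```

```text
gripper_force: 30.0
gripper_force: 30.0
t 8.88 My [-0.177 -0.177 -0.138 -0.102 -0.122 -0.059 -0.076] mean -0.1217 Fz -5.07 tilt 0.0005 pos [ 0.5477 -0.073   0.263 ]
gripper_force: 30.0
gripper_force: 30.0
t 10.35 My [ 0.045  0.01   0.028  0.043  0.011  0.004 -0.06 ] mean 0.0117 Fz -4.93 tilt -0.0003 pos [ 0.5492 -0.0728  0.2627]
```

```bash
python3 -m creep '[[-1,-12,0,0.4,0,4,0],[-1,-24,0,1.7,0,8,0],[-1,-35,0,3.7,0,12,0],[-1,-35,0,3.7,0,12,0],[-1,-35,0,3.7,0,12,0],[-1,-35,0,3.7,0,12,0],[-1,-35,0,3.7,0,12,0],[-1,-35,0,3.7,0,12,0]]' | tail -1
python3 avg.py
python3 -m creep '[[-1,9,0,0.3,0,-3,0],[-1,18,0,0.9,0,-6,0],[-1,27,0,2.1,0,-9,0],[-1,27,0,2.1,0,-9,0],[-1,27,0,2.1,0,-9,0],[-1,27,0,2.1,0,-9,0],[-1,27,0,2.1,0,-9,0]]' | tail -1
python3 avg.py
python3 -m creep '[[-1,12,0,0.4,0,-4,0],[-1,24,0,1.7,0,-8,0],[-1,37,0,4,0,-12,0],[-1,44,0,5.8,0,-15,0],[-1,44,0,5.8,0,-15,0],[-1,44,0,5.8,0,-15,0],[-1,44,0,5.8,0,-15,0],[-1,44,0,5.8,0,-15,0]]' | tail -1
python3 avg.py
python3 -m creep '[[-1,-9,0,0.3,0,3,0],[-1,-18,0,0.9,0,6,0],[-1,-27,0,2.1,0,9,0],[-1,-27,0,2.1,0,9,0],[-1,-27,0,2.1,0,9,0],[-1,-27,0,2.1,0,9,0],[-1,-27,0,2.1,0,9,0]]' | tail -1
python3 avg.py
```

```text
gripper_force: 30.0
t 11.32 My [-0.799 -0.81  -0.777 -0.793 -0.77  -0.84  -0.785] mean -0.7963 Fz -4.97 tilt 0.2077 pos [ 0.5136 -0.0744  0.2593]
gripper_force: 30.0
t 12.2 My [-0.228 -0.252 -0.219 -0.247 -0.235 -0.235 -0.244] mean -0.2371 Fz -5.46 tilt 0.0524 pos [ 0.5401 -0.0733  0.263 ]
gripper_force: 30.0
t 13.17 My [0.695 0.713 0.717 0.698 0.725 0.696 0.741] mean 0.7122 Fz -4.94 tilt -0.2071 pos [ 0.5843 -0.0713  0.2597]
gripper_force: 30.0
t 14.05 My [0.188 0.095 0.184 0.163 0.165 0.183 0.163] mean 0.163 Fz -4.96 tilt -0.0528 pos [ 0.5579 -0.0725  0.2628]
```

This one gives b≈0.012 N m, so it is probably sound. I'll lay it back and test the middle one.

```bash
python3 -m creep '[[-1,-9,0,0.3,0,3,0],[-1,-9,0,0.3,0,3,0],[-1,-9,0,0.3,0,3,0],[-1,-9,0,0.3,0,3,0]]' | tail -1
python3 - <<'E'
from h import *
go(.5485,-.0729,.2032,2.5)
E
```

```text
gripper_force: 30.0
to [-0.5 -0.  60.1] [0.01 0.03 0.01] t 14.38 at [ 0.549  -0.0729  0.2633] F [ 0.47  0.42 -4.89] M [-0.161 -0.035 -0.017]
```

```bash
python3 -m creep '[[-1,0,0,25,0,0,0],[-1,0,0,45,0,0,0],[-1,0,0,54,0,0,0],[-1,0,0,57.5,0,0,0],[-1,0,0,59.8,0,0,0],[-1,0,0,59.8,0,0,0],[-1,0,0,59.8,0,0,0]]'|grep force
python3 -m creep '[[0.5,0,0,0,0,0,0],[0.9,0,0,0,0,0,0],[1,0,0,0,0,0,0],[1,0,0,0,0,0,0],[1,0,0,0,0,0,0]]'|grep grip
python3 -m creep '[[1,0,0,-40,0,0,0],[1,0,0,-80,0,0,0],[1,0,0,-120,0,0,0],[1,-5,40,-120,0,0,0],[1,-10,80,-120,0,0,0],[1,-15,122,-120,0,0,0],[1,-15,122,-120,0,0,0],[1,-15,122,-120,0,0,0]]'|grep -v rot
python3 - <<'E'
from h import *
im,d,P=cap("wrist"); save("w2",im)
for y in(-.073,-.195,-.322): print(tops(P,.545,y), tops(P,.505,y,.056,.066,.04,.04))
go(.5387,-.195,.203,2)
E
```

```text
wrist_force: [0.2, 0.2, -4.0]
gripper_force: 30.0
gripper_width: 0.816
gripper_force: 0.0
time_s: 16.05
tcp_pos: [0.5385, -0.1976, 0.3234]
wrist_force: [-0.0, -0.7, 0.4]
gripper_width: 1.0
gripper_force: 0.0
(6648, ((549.2969360351562, -73.10562896728516), (109.25146484375, 47.35857009887695), 2.202160358428955), np.float64(0.05107380634289191)) (304, ((514.7747802734375, -74.74093627929688), (15.581205368041992, 15.571991920471191), 19.878822326660156), np.float64(0.06093079687664378))
(5925, ((542.8448486328125, -195.60499572753906), (101.9281005859375, 46.20882797241211), 2.4903855323791504), np.float64(0.051049709053528014)) (270, ((504.2364501953125, -197.1823272705078), (15.122176170349121, 15.373923301696777), 75.27095794677734), np.float64(0.06099330383004306))
(5491, ((543.6619873046875, -324.5624084472656), (47.435447692871094, 96.51107025146484), 85.45777893066406), np.float64(0.05098503931424847)) (194, ((505.36566162109375, -320.1211242675781), (9.529928207397461, 15.899579048156738), 10.658557891845703), np.float64(0.06069468942880751))
to [ 1.000e-01 -1.300e+00  1.203e+02] [-0.01  0.    0.38] t 16.1 at [ 0.5387 -0.1963  0.3233] F [-1.05  1.38  0.14] M [-0.032  0.048 -0.011]
```

View pics/w2.png

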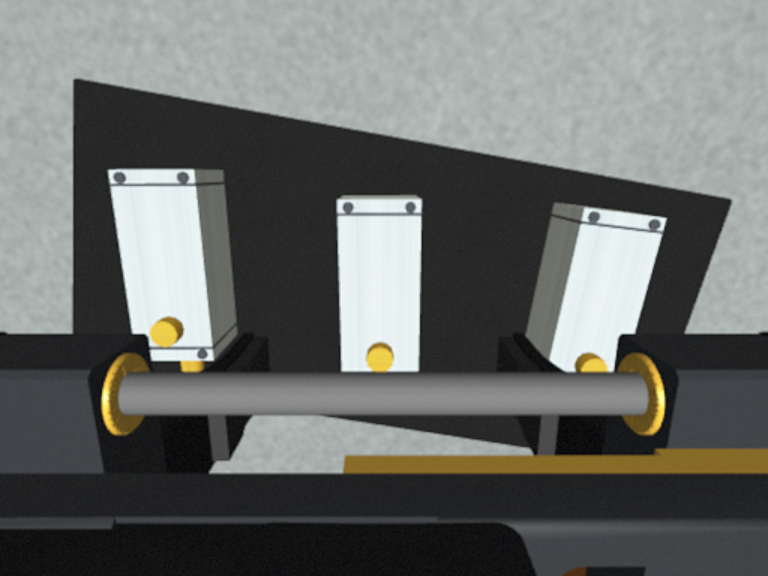

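The first housing is back within 1 mm of its start. The middle one sits centred between the fingers at (380,285), so I'll grasp it and rock it with the same method.

```bash
python3 -m creep '[[1,0.5,-0.7,40,0,0,0],[1,0.5,-0.7,80,0,0,0],[1,0.5,-0.7,108,0,0,0],[1,0.5,-0.7,120,0,0,0],[1,0.5,-0.7,120,0,0,0],[-1,0.5,-0.7,120,0,0,0],[-1,0.5,-0.7,120,0,0,0],[-1,0.5,-0.7,120,0,0,0]]' | grep -v rot
python3 -m creep '[[-1,0,0,0,0,0,0],[-1,0,0,0,0,0,0],[-1,0,0,0,0,0,0],[-1,0,0,0,0,0,0],[-1,0,0,0,0,0,0],[-1,0,0,0,0,0,0]]' | grep grip
python3 m.py
python3 -m creep '[[-1,0,0,-3,0,0,0],[-1,0,0,-10,0,0,0],[-1,0,0,-25,0,0,0],[-1,0,0,-45,0,0,0],[-1,0,0,-60,0,0,0],[-1,0,0,-60,0,0,0]]' | tail -1
python3 -m creep '[[-1,-12,0,0.4,0,4,0],[-1,-24,0,1.7,0,8,0],[-1,-35,0,3.7,0,12,0],[-1,-35,0,3.7,0,12,0],[-1,-35,0,3.7,0,12,0],[-1,-35,0,3.7,0,12,0],[-1,-35,0,3.7,0,12,0],[-1,-35,0,3.7,0,12,0]]' | tail -1
python3 avg.py
python3 -m creep '[[-1,9,0,0.3,0,-3,0],[-1,18,0,0.9,0,-6,0],[-1,27,0,2.1,0,-9,0],[-1,27,0,2.1,0,-9,0],[-1,27,0,2.1,0,-9,0],[-1,27,0,2.1,0,-9,0],[-1,27,0,2.1,0,-9,0]]' | tail -1
python3 avg.py
python3 -m creep '[[-1,12,0,0.4,0,-4,0],[-1,24,0,1.7,0,-8,0],[-1,37,0,4,0,-12,0],[-1,44,0,5.8,0,-15,0],[-1,44,0,5.8,0,-15,0],[-1,44,0,5.8,0,-15,0],[-1,44,0,5.8,0,-15,0],[-1,44,0,5.8,0,-15,0]]' | tail -1
python3 avg.py
python3 -m creep '[[-1,-9,0,0.3,0,3,0],[-1,-18,0,0.9,0,6,0],[-1,-27,0,2.1,0,9,0],[-1,-27,0,2.1,0,9,0],[-1,-27,0,2.1,0,9,0],[-1,-27,0,2.1,0,9,0],[-1,-27,0,2.1,0,9,0]]' | tail -1
python3 avg.py
```

```text
time_s: 16.77
tcp_pos: [0.5404, -0.1943, 0.2051]
wrist_force: [-0.7, 0.8, 0.8]
gripper_width: 0.854
gripper_force: 0.0
gripper_width: 0.528
gripper_force: 30.0
t 17.27 F [-0.39  0.97  2.89] Mtool [-0.161 -0.276  0.06 ] pos [ 0.5396 -0.1949  0.2038] tilt [0.001 0.   ] gf 30.0
gripper_force: 30.0
gripper_force: 30.0
t 18.73 My [-0.67  -0.663 -0.68  -0.684 -0.71  -0.667 -0.69 ] mean -0.6805 Fz -2.93 tilt 0.2074 pos [ 0.5047 -0.1962  0.2596]
gripper_force: 30.0
t 19.62 My [-0.169 -0.187 -0.176 -0.145 -0.239 -0.21  -0.178] mean -0.1863 Fz -3.37 tilt 0.0526 pos [ 0.5312 -0.1951  0.2633]
gripper_force: 30.0
t 20.58 My [0.593 0.58  0.556 0.64  0.601 0.639 0.608] mean 0.6023 Fz -3.05 tilt -0.2071 pos [ 0.5754 -0.1932  0.26  ]
gripper_force: 30.0
t 21.47 My [0.135 0.134 0.123 0.147 0.171 0.139 0.153] mean 0.1432 Fz -3.23 tilt -0.0529 pos [ 0.5489 -0.1943  0.263 ]
```

The middle one gives b≈0.003 N m and is only 3.2 N, lighter than any housing with a ball could be, so it is sound. I'll lay it back and go to the third.

```bash
python3 -m creep '[[-1,-9,0,0.3,0,3,0],[-1,-9,0,0.3,0,3,0],[-1,-9,0,0.3,0,3,0],[-1,-9,0,25,0,3,0],[-1,-9,0,45,0,3,0],[-1,-9,0,54,0,3,0],[-1,-9,0,57,0,3,0],[-1,-9,0,58.5,0,3,0]]' | grep -v rot
python3 - <<'E'
from h import *
go(.5396,-.1949,.2036,2.4)
E
```

```text
time_s: 22.13
tcp_pos: [0.5372, -0.1949, 0.205]
wrist_force: [-0.6, -0.6, -3.1]
gripper_width: 0.527
gripper_force: 30.0
to [2.4 0.1 1.4] [0.02 0.05 0.13] t 22.13 at [ 0.5372 -0.1949  0.205 ] F [-0.6  -0.62 -3.11] M [-0.158  0.049  0.002]
```

```bash
python3 -m creep '[[-1,1,0,1.3,0,0,0],[-1,1,0,1.3,0,0,0],[0.5,1,0,1.3,0,0,0],[0.9,1,0,1.3,0,0,0],[1,1,0,1.3,0,0,0],[1,1,0,1.3,0,0,0],[1,1,0,1.3,0,0,0]]'|grep force
python3 -m creep '[[1,0,0,-40,0,0,0],[1,0,0,-80,0,0,0],[1,0,0,-120,0,0,0],[1,-2,40,-120,0,0,0],[1,-4,80,-120,0,0,6.9],[1,-6,129,-120,0,0,6.9],[1,-6,129,-120,0,0,6.9],[1,-6,129,-120,0,0,6.9]]'|grep -v rot
python3 - <<'E'
from h import *
im,d,P=cap("wrist")
for y in(-.195,-.322): print(tops(P,.545,y), tops(P,.505,y,.056,.066,.04,.04))
go(.537,-.3244,.203,-4.5)
E
```

```text
wrist_force: [0.9, -0.2, -0.6]
gripper_force: 0.0
time_s: 23.38
tcp_pos: [0.5368, -0.3264, 0.3236]
wrist_force: [0.4, 0.6, -0.1]
gripper_width: 1.002
gripper_force: 0.0
(5241, ((545.690185546875, -194.91665649414062), (94.21006774902344, 47.43423843383789), 2.5350375175476074), np.float64(0.051067672501449834)) (125, ((507.59393310546875, -198.15150451660156), (14.350759506225586, 6.535190105438232), 78.72716522216797), np.float64(0.06045737035333956))
(5853, ((540.8954467773438, -324.385498046875), (46.28065872192383, 102.18268585205078), 85.48827362060547), np.float64(0.05106033149078465)) (269, ((502.5294189453125, -321.313720703125), (14.80810260772705, 15.211036682128906), 84.6349868774414), np.float64(0.060856051102795905))
to [  0.2  -0.5 120.6] [-0.02  0.04 -0.03] t 23.43 at [ 0.5368 -0.3249  0.3236] F [ 1.16  0.1  -0.44] M [-0.08   0.062  0.051]
```

```bash
python3 -m creep '[[1,0.5,-0.5,40,0,0,0],[1,0.5,-0.5,80,0,0,0],[1,0.5,-0.5,108,0,0,0],[1,0.5,-0.5,120,0,0,0],[1,0.5,-0.5,120,0,0,0],[-1,0.5,-0.5,120,0,0,0],[-1,0.5,-0.5,120,0,0,0],[-1,0.5,-0.5,120,0,0,0]]' | grep -v rot
python3 -m creep '[[-1,0,0,0,0,0,0],[-1,0,0,0,0,0,0],[-1,0,0,0,0,0,0],[-1,0,0,0,0,0,0],[-1,0,0,0,0,0,0],[-1,0,0,0,0,0,0]]' | grep grip
python3 m.py
python3 -m creep '[[-1,0,0,-3,0,0,0],[-1,0,0,-10,0,0,0],[-1,0,0,-25,0,0,0],[-1,0,0,-45,0,0,0],[-1,0,0,-60,0,0,0],[-1,0,0,-60,0,0,0]]' | tail -1
python3 -m creep '[[-1,-12,0,0.4,0,4,0],[-1,-24,0,1.7,0,8,0],[-1,-35,0,3.7,0,12,0],[-1,-35,0,3.7,0,12,0],[-1,-35,0,3.7,0,12,0],[-1,-35,0,3.7,0,12,0],[-1,-35,0,3.7,0,12,0],[-1,-35,0,3.7,0,12,0]]' | tail -1
python3 avg.py
python3 -m creep '[[-1,9,0,0.3,0,-3,0],[-1,18,0,0.9,0,-6,0],[-1,27,0,2.1,0,-9,0],[-1,27,0,2.1,0,-9,0],[-1,27,0,2.1,0,-9,0],[-1,27,0,2.1,0,-9,0],[-1,27,0,2.1,0,-9,0]]' | tail -1
python3 avg.py
python3 -m creep '[[-1,12,0,0.4,0,-4,0],[-1,24,0,1.7,0,-8,0],[-1,37,0,4,0,-12,0],[-1,44,0,5.8,0,-15,0],[-1,44,0,5.8,0,-15,0],[-1,44,0,5.8,0,-15,0],[-1,44,0,5.8,0,-15,0],[-1,44,0,5.8,0,-15,0]]' | tail -1
python3 avg.py
python3 -m creep '[[-1,-9,0,0.3,0,3,0],[-1,-18,0,0.9,0,6,0],[-1,-27,0,2.1,0,9,0],[-1,-27,0,2.1,0,9,0],[-1,-27,0,2.1,0,9,0],[-1,-27,0,2.1,0,9,0],[-1,-27,0,2.1,0,9,0]]' | tail -1
python3 avg.py
```

```text
time_s: 24.1
tcp_pos: [0.5389, -0.3234, 0.2066]
wrist_force: [-0.2, 0.1, 0.1]
gripper_width: 0.853
gripper_force: 0.0
gripper_width: 0.529
gripper_force: 30.0
t 24.6 F [-0.91  0.76  2.35] Mtool [-0.156 -0.231  0.09 ] pos [ 0.5379 -0.3236  0.2044] tilt [0. 0.] gf 30.0
gripper_force: 30.0
gripper_force: 30.0
t 26.07 My [-0.764 -0.731 -0.688 -0.763 -0.74  -0.661 -0.722] mean -0.7241 Fz -4.95 tilt 0.2074 pos [ 0.5031 -0.3208  0.2602]
gripper_force: 30.0
t 26.95 My [-0.22  -0.185 -0.224 -0.13  -0.169 -0.162 -0.171] mean -0.1801 Fz -4.59 tilt 0.0527 pos [ 0.5295 -0.3229  0.264 ]
gripper_force: 30.0
t 27.92 My [0.608 0.66  0.65  0.616 0.692 0.654 0.687] mean 0.6523 Fz -4.85 tilt -0.2071 pos [ 0.5736 -0.3263  0.2607]
gripper_force: 30.0
t 28.8 My [0.042 0.049 0.085 0.142 0.121 0.098 0.121] mean 0.094 Fz -5.14 tilt -0.053 pos [ 0.5473 -0.3242  0.2637]
```

Leaving the tilt term out, the third housing gives b≈−0.05 N m. That is the right sign and size for the ball moving to the low end; the others were about 0. So the third is the faulty one, and I'll carry it to the block.

```bash
python3 -m creep '[[-1,-9,0,0,0,3,0],[-1,-9,0,-10,0,3,0],[-1,-9,0,-30,0,3,0],[-1,-9,0,-45,0,3,0],[-1,-9,0,-50,0,3,0],[-1,-9,0,-50,0,3,0]]' | grep tcp
python3 -m creep '[[-1,-2,-10,0,0,0,0],[-1,-5,-30,0,0,0,0],[-1,-10,-60,0,0,0,0],[-1,-16,-95,0,0,0,0],[-1,-22,-132,0,0,0,0],[-1,-28,-170,0,0,0,0],[-1,-35,-208,0,0,0,0],[-1,-41,-246,0,0,0,0]]' | grep tcp
python3 -m creep '[[-1,-6,-38,0,0,0,0],[-1,-13,-76,0,0,0,0],[-1,-19,-114,0,0,0,0],[-1,-25,-152,0,0,0,0],[-1,-32,-190,0,0,0,0],[-1,-38,-228,0,0,0,0],[-1,-44,-266,0,0,0,0],[-1,-51,-304,0,0,0,0]]' | grep tcp
python3 -m creep '[[-1,-6,-35,0,0,0,0.5],[-1,-11,-65,0,0,0,1],[-1,-14,-85,0,0,0,1.5],[-1,-16,-96,0,0,0,2],[-1,-17,-100,0,0,0,2],[-1,-17,-100,0,0,0,2],[-1,-17,-100,0,0,0,2],[-1,-17,-100,0,0,0,2]]' | grep -v rot
python3 - <<'E'
from h import *
im,d,P=cap("wrist"); save("w3",im)
print("bridge",tops(P,.617,.317,.064,.075,.05,.05),"rails",tops(P,.6,.32,.022,.03,.06,.06),"plate",tops(P,.55,.325,.009,.015,.16,.08))
Q=P.reshape(-1,3); Q=Q[~np.isnan(Q[:,0])]
t=Q[(Q[:,0]<.66)&(Q[:,1]>.2)&(Q[:,2]>.07)]
# held housing top, by height
h=t[:,2]; print(np.percentile(h,[5,25,50,75,95]).round(3))
go(.4794,.333,.2124,-6.5)
E
```

```text
tcp_pos: [0.5414, -0.3239, 0.3168]
tcp_pos: [0.5173, -0.0733, 0.3132]
tcp_pos: [0.4898, 0.2336, 0.3133]
time_s: 31.3
tcp_pos: [0.4819, 0.3314, 0.3141]
wrist_force: [0.3, 0.1, -5.6]
gripper_width: 0.528
gripper_force: 30.0
bridge (2644, ((616.3123779296875, 317.9067077636719), (74.1869125366211, 13.263708114624023), 83.62236022949219), np.float64(0.07014200252530962)) rails (2698, ((579.2659301757812, 325.74920654296875), (83.80567932128906, 83.41541290283203), 85.92415618896484), np.float64(0.027049187661156382)) plate (10571, ((545.3172607421875, 326.47906494140625), (100.51960754394531, 193.64764404296875), 83.19377899169922), np.float64(0.013049945560861254))
[0.16  0.215 0.227 0.243 0.251]
to [ -2.8  -1.4 101.9] [0.04 0.03 0.01] t 31.35 at [0.482  0.3314 0.3143] F [ 0.4  -0.86 -4.32] M [-0.1    0.091  0.003]
```

View pics/w3.png

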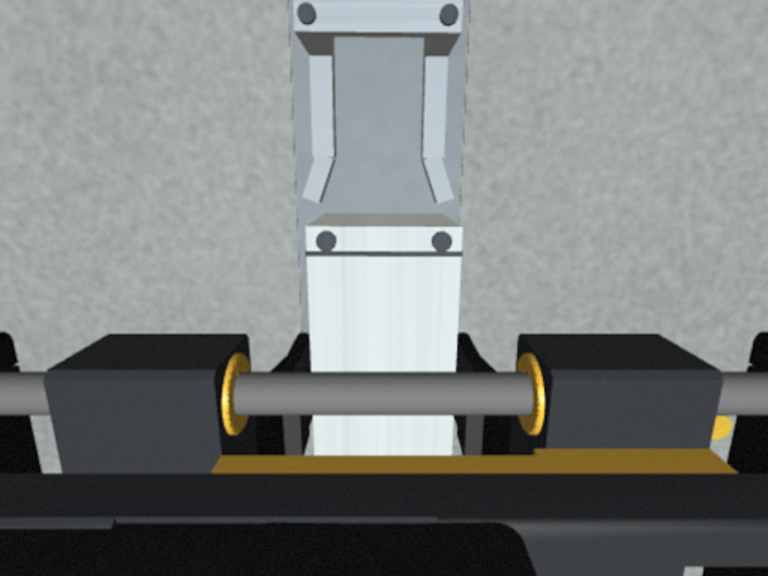

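The bridge is at (380,15) px, and the held housing lines up with the channel between the lead-ins at (315,185) and (440,185). I'll lower it onto the open plate.

```bash
python3 -m creep '[[-1,-3.5,-1.8,30,0,0,0],[-1,-3.5,-1.8,60,0,0,0],[-1,-3.5,-1.8,80,0,0,0],[-1,-3.5,-1.8,92,0,0,0],[-1,-3.5,-1.8,97,0,0,0],[-1,-3.5,-1.8,98.5,0,0,0],[-1,-3.5,-1.8,98.5,0,0,0],[-1,-3.5,-1.8,98.5,0,0,0]]' | grep force
python3 - <<'E'
from h import *
go(.4787,.3336,.2124,-6.5)
E
python3 -m creep '[[-1,0,0,0.7,0,0,0],[-1,0,0,1.4,0,0,0],[-1,0,0,2.1,0,0,0],[-1,0,0,2.8,0,0,0],[-1,0,0,2.8,0,0,0]]' | grep force
python3 - <<'E'
from h import *
go(.4787,.3336,.2124,-6.5)
E
```

```text
wrist_force: [0.4, 0.4, -4.6]
gripper_force: 30.0
to [-0.4  1.5  4.8] [-0.12 -0.1   0.09] t 32.02 at [0.4792 0.3351 0.2172] F [ 0.39  0.38 -4.6 ] M [-0.104  0.115 -0.002]
wrist_force: [0.2, 0.9, -4.5]
gripper_force: 30.0
to [0.3 1.3 0.7] [-0.   0.   0.1] t 32.43 at [0.4786 0.3349 0.2131] F [ 0.17  0.86 -4.46] M [-0.166  0.1    0.076]
```

```bash
python3 -m creep '[[-1,0,0.8,0.4,0,0,0],[-1,0,0.8,0.8,0,0,0],[-1,0,0.8,0.8,0,0,0]]' | grep force
python3 m.py
python3 -m creep '[[-1,0,0,0.4,0,0,0],[-1,0,0,0.8,0,0,0],[-1,0,0,0.8,0,0,0]]' | grep force
python3 m.py
python3 -m creep '[[-1,0,0,0.4,0,0,0],[-1,0,0,0.4,0,0,0]]' | grep force
python3 - <<'E'
from h import *
go(.4787,.3336,.2124,-6.5)
E
```

```text
wrist_force: [-1.2, -0.6, -3.0]
gripper_force: 30.0
t 32.68 F [-1.2  -0.64 -3.  ] Mtool [-0.252 -0.169  0.005] pos [0.4785 0.3341 0.2124] tilt [-0.  0.] gf 30.0
wrist_force: [-3.6, -2.1, 6.4]
gripper_force: 30.0
t 32.93 F [-3.64 -2.05  6.44] Mtool [-0.708 -1.041  0.025] pos [0.4785 0.3341 0.2124] tilt [0. 0.] gf 30.0
wrist_force: [-4.4, -2.3, 8.1]
gripper_force: 30.0
to [ 0.3  0.5 -0. ] [ 0.01 -0.02  0.12] t 33.1 at [0.4785 0.3341 0.2124] F [-4.36 -2.29  8.05] M [-0.698  1.367 -0.065]
```

```bash
python3 -m creep '[[-1,0,0.3,-1.2,0,0,0],[-1,3,0.3,-1.2,0,0,0],[-1,8,0.3,-1.2,0,0,0],[-1,14,0.3,-1.2,0,0,0],[-1,20,0.3,-1.2,0,0,0],[-1,26,0.3,-1.2,0,0,0],[-1,32,0.3,-1.2,0,0,0],[-1,36,0.3,-1.2,0,0,0]]' | grep force
cat > st.py <<'E'
from h import *
s=r.sense(); y=np.radians(-6.5); u=np.array([np.cos(y),np.sin(y),0]); v=np.array([-u[1],u[0],0]); d=s["tcp_pos"]-[.5681,.3234,.012]; F=s["wrist_force"]
M=np.array(s["ee_rot"])
print("t",round(s["time_s"],2),"x,y,z throat mm",(1000*np.array([d@u,d@v,d[2]])).round(1),"Fx,Fy,Fz",np.round([F@u,F@v,F[2]],1),"yaw",np.degrees(np.arctan2(M[1,0],M[0,0])).round(2),"M",s["moment"].round(2))
E
python3 st.py
```

```text
wrist_force: [-6.9, 1.1, 3.5]
gripper_force: 30.0
t 33.77 x,y,z throat mm [-54.1   0.6 200.4] Fx,Fy,Fz [-7.   0.3  3.5] yaw -6.4 M [ 0.14  1.8  -0.  ]
```

```bash
python3 -m creep '[[-1,4,0.4,-0.5,0,0,0],[-1,9,0.4,-0.5,0,0,0],[-1,14,0.4,-0.5,0,0,0],[-1,19,0.4,-0.5,0,0,0],[-1,22,0.4,-0.5,0,0,0],[-1,22,0.4,-0.5,0,0,0]]' | grep grip
python3 st.py
python3 -m creep '[[-1,4,0,0,0,0,0],[-1,9,0,0,0,0,0],[-1,14,0,0,0,0,0],[-1,18,0,0,0,0,0],[-1,21,0,0,0,0,0],[-1,21,0,0,0,0,0]]' | grep grip
python3 st.py
```

```text
gripper_width: 0.528
gripper_force: 30.0
t 34.27 x,y,z throat mm [-3.120e+01 -1.000e-01  2.005e+02] Fx,Fy,Fz [ 1.2 -0.3 -3.2] yaw -6.43 M [-0.3  -0.22 -0.  ]
gripper_width: 0.523
gripper_force: 30.0
t 34.77 x,y,z throat mm [-1.030e+01 -1.000e-01  2.005e+02] Fx,Fy,Fz [ 1.4  0.8 -5.3] yaw -6.43 M [-0.12 -0.16 -0.01]
```

```bash
python3 -m creep '[[-1,3,0,0.2,0,0,0],[-1,6,0,0.2,0,0,0],[-1,8,0,0.2,0,0,0],[-1,8,0,0.2,0,0,0]]' | grep grip
python3 st.py
python3 -m creep '[[-1,1,0,0,0,0,0],[-1,2,0,0,0,0,0],[-1,3,0,0,0,0,0]]' >/dev/null; python3 st.py
```

```text
gripper_width: 0.525
gripper_force: 30.0
t 35.1 x,y,z throat mm [ -2.7  -0.  200.5] Fx,Fy,Fz [ 0.1  0.1 -4.3] yaw -6.41 M [-0.16 -0.02  0.06]
t 35.35 x,y,z throat mm [-2.000e-01 -0.000e+00  2.005e+02] Fx,Fy,Fz [-0.2  0.5 -3.5] yaw -6.39 M [-0.13  0.22  0.02]
```

```bash
python3 -m creep '[[-1,0.7,0,0,0,0,0],[-1,1.4,0,0,0,0,0],[-1,2,0,0,0,0,0]]' >/dev/null; python3 st.py
python3 -m creep '[[-1,0.7,0,0,0,0,0],[-1,1.4,0,0,0,0,0]]' >/dev/null; python3 st.py
```

```text
t 35.6 x,y,z throat mm [  1.9  -0.  200.5] Fx,Fy,Fz [-0.7  0.7 -3.2] yaw -6.4 M [-0.1   0.22 -0.02]
t 35.77 x,y,z throat mm [  3.3   0.  200.5] Fx,Fy,Fz [-0.3 -0.8 -4. ] yaw -6.4 M [-0.11  0.16  0.02]
```

Run:
```python
from h import *
im,d,P=cap("scene"); save("s4",im)
im,d,P=cap("side")
Q=P.reshape(-1,3); Q=Q[~np.isnan(Q[:,0])]
y=np.radians(-6.5); d=Q-[.5681,.3234,.012]; X=1000*np.c_[d[:,0]*np.cos(y)+d[:,1]*np.sin(y),-d[:,0]*np.sin(y)+d[:,1]*np.cos(y),d[:,2]]
m=(X[:,0]>56)&(X[:,0]<110)&(abs(X[:,1])<22)&(X[:,2]>29)
print(m.sum(),np.percentile(X[m],[1,10,50,90,99],axis=0).round(1))
```

```text
Traceback (most recent call last):
IndexError: index -1 is out of bounds for axis 0 with size 0
```

Vision can't see the stop here, so I'll go on by feel in small steps.

```bash
python3 -m creep '[[-1,0.6,0,0,0,0,0],[-1,1.2,0,0,0,0,0]]' >/dev/null; python3 st.py
python3 -m creep '[[-1,0.5,0,0,0,0,0],[-1,1,0,0,0,0,0]]' >/dev/null; python3 st.py
```

```text
t 36.03 x,y,z throat mm [  4.4  -0.  200.5] Fx,Fy,Fz [-0.2 -0.2 -4.1] yaw -6.4 M [-0.05  0.2  -0.01]
t 36.2 x,y,z throat mm [  5.5   0.  200.5] Fx,Fy,Fz [-0.2 -0.9 -4.5] yaw -6.4 M [-0.06  0.17 -0.03]
```

```bash
python3 -m creep '[[-1,0.5,0,0,0,0,0],[-1,1,0,0,0,0,0]]' >/dev/null; python3 st.py
python3 -m creep '[[-1,0.5,0,0,0,0,0],[-1,0.5,0,0,0,0,0]]' >/dev/null; python3 st.py
```

```text
t 36.37 x,y,z throat mm [  6.5  -0.  200.5] Fx,Fy,Fz [-0.2 -0.8 -4.2] yaw -6.4 M [-0.12  0.1   0.02]
t 36.53 x,y,z throat mm [  7.1  -0.  200.5] Fx,Fy,Fz [ 0.5  0.  -5.3] yaw -6.4 M [-0.11  0.02 -0.03]
```

```bash
echo 'import sys; sys.exit(F@u < -6)' >> st.py
python3 -m creep '[[-1,0.5,0,0,0,0,0],[-1,1,0,0,0,0,0]]' >/dev/null; python3 st.py &&
python3 -m creep '[[-1,0.5,0,0,0,0,0],[-1,1,0,0,0,0,0]]' >/dev/null && python3 st.py &&
python3 -m creep '[[-1,0.5,0,0,0,0,0],[-1,1,0,0,0,0,0]]' >/dev/null && python3 st.py &&
python3 -m creep '[[-1,0.5,0,0,0,0,0],[-1,1,0,0,0,0,0]]' >/dev/null && python3 st.py &&
python3 -m creep '[[-1,0.5,0,0,0,0,0],[-1,1,0,0,0,0,0]]' >/dev/null && python3 st.py &&
python3 -m creep '[[-1,0.5,0,0,0,0,0],[-1,1,0,0,0,0,0]]' >/dev/null && python3 st.py &&
python3 -m creep '[[-1,0.5,0,0,0,0,0],[-1,1,0,0,0,0,0]]' >/dev/null && python3 st.py &&
python3 -m creep '[[-1,0.5,0,0,0,0,0],[-1,1,0,0,0,0,0]]' >/dev/null && python3 st.py
```

```text
t 36.7 x,y,z throat mm [  8.   -0.  200.5] Fx,Fy,Fz [-0.7 -0.1 -4.7] yaw -6.4 M [-0.03  0.1  -0.02]False
```

```bash
sed -i 's/sys.exit(F@u < -6)/sys.exit(int(F@u < -6))/' st.py
python3 -m creep '[[-1,0.5,0,0,0,0,0],[-1,1,0,0,0,0,0]]' >/dev/null; python3 st.py &&
python3 -m creep '[[-1,0.5,0,0,0,0,0],[-1,1,0,0,0,0,0]]' >/dev/null && python3 st.py &&
python3 -m creep '[[-1,0.5,0,0,0,0,0],[-1,1,0,0,0,0,0]]' >/dev/null && python3 st.py &&
python3 -m creep '[[-1,0.5,0,0,0,0,0],[-1,1,0,0,0,0,0]]' >/dev/null && python3 st.py &&
python3 -m creep '[[-1,0.5,0,0,0,0,0],[-1,1,0,0,0,0,0]]' >/dev/null && python3 st.py &&
python3 -m creep '[[-1,0.5,0,0,0,0,0],[-1,1,0,0,0,0,0]]' >/dev/null && python3 st.py &&
python3 -m creep '[[-1,0.5,0,0,0,0,0],[-1,1,0,0,0,0,0]]' >/dev/null && python3 st.py &&
python3 -m creep '[[-1,0.5,0,0,0,0,0],[-1,1,0,0,0,0,0]]' >/dev/null && python3 st.py
```

```text
t 36.87 x,y,z throat mm [  8.9   0.  200.5] Fx,Fy,Fz [-2.   1.1 -3.9] yaw -6.41 M [ 0.2   0.66 -0.02]
t 37.03 x,y,z throat mm [9.200e+00 1.000e-01 2.005e+02] Fx,Fy,Fz [-6.3  0.9 -1.7] yaw -6.41 M [ 0.44  1.81 -0.04]
```

```bash
python3 -m creep '[[-1,0.3,0,0,0,0,0],[-1,0.4,0,0,0,0,0]]' >/dev/null; python3 st.py
python3 -m creep '[[-1,0.3,0,0,0,0,0],[-1,0.3,0,0,0,0,0]]' >/dev/null; python3 st.py
```

```text
t 37.2 x,y,z throat mm [9.300e+00 1.000e-01 2.005e+02] Fx,Fy,Fz [-6.1  0.5 -0.7] yaw -6.41 M [0.47 1.76 0.01]
t 37.37 x,y,z throat mm [9.400e+00 1.000e-01 2.006e+02] Fx,Fy,Fz [-7.5  1.7 -1.5] yaw -6.41 M [ 0.53  1.9  -0.03]
```

```bash
sed -i 's/< -6/< -13/' st.py
python3 -m creep '[[-1,0.3,0,0,0,0,0],[-1,0.6,0,0,0,0,0]]' >/dev/null; python3 st.py &&
python3 -m creep '[[-1,0.3,0,0,0,0,0],[-1,0.6,0,0,0,0,0]]' >/dev/null && python3 st.py && 
python3 -m creep '[[-1,0.3,0,0,0,0,0],[-1,0.6,0,0,0,0,0]]' >/dev/null && python3 st.py && 
python3 -m creep '[[-1,0.3,0,0,0,0,0],[-1,0.6,0,0,0,0,0]]' >/dev/null && python3 st.py
```

```text
t 37.53 x,y,z throat mm [9.600e+00 2.000e-01 2.006e+02] Fx,Fy,Fz [-8.7  0.7  0.8] yaw -6.42 M [ 0.83  2.64 -0.01]
t 37.7 x,y,z throat mm [  9.7   0.3 200.6] Fx,Fy,Fz [-12.1   1.5   1.6] yaw -6.42 M [ 0.98  3.2  -0.11]
t 37.87 x,y,z throat mm [9.900e+00 2.000e-01 2.006e+02] Fx,Fy,Fz [-12.9   1.3   3.4] yaw -6.43 M [ 1.16  3.61 -0.03]
t 38.03 x,y,z throat mm [ 10.1   0.3 200.6] Fx,Fy,Fz [-13.6   3.    3.1] yaw -6.43 M [ 1.3   4.07 -0.1 ]
```

Force keeps rising well past the drag while the tool barely moves, so the housing is home against the stop. I'll ease off slightly, release, rise and check.

```bash
python3 -m creep '[[-1,-0.8,0,0,0,0,0],[-1,-0.8,0,0,0,0,0]]' >/dev/null; python3 st.py
python3 -m creep '[[-0.1,0,0,0,0,0,0],[0.1,0,0,0,0,0,0],[0.3,0,0,0,0,0,0],[0.5,0,0,0,0,0,0],[0.5,0,0,0,0,0,0],[0.5,0,0,0,0,0,0]]' | grep grip
python3 -m creep '[[0.5,0,0,-10,0,0,0],[0.5,0,0,-25,0,0,0],[0.5,0,0,-50,0,0,0],[0.5,-10,0,-80,0,0,0],[0.5,-30,0,-110,0,0,0],[0.5,-50,0,-130,0,0,0],[0.5,-50,0,-130,0,0,0],[0.5,-50,0,-130,0,0,0]]' | grep -v rot
python3 - <<'E'
from h import *
im,d,P=cap("wrist"); save("w5",im)
Q=P.reshape(-1,3); Q=Q[~np.isnan(Q[:,0])]
y=np.radians(-6.5); e=Q-[.5681,.3234,.012]; X=1000*np.c_[e[:,0]*np.cos(y)+e[:,1]*np.sin(y),-e[:,0]*np.sin(y)+e[:,1]*np.cos(y),e[:,2]]
for lo,hi,n in((42,50,"housing"),(52,60,"bridge/bung"),(29,38,"stop")):
    m=(abs(X[:,1])<45)&(X[:,2]>lo)&(X[:,2]<hi)&(X[:,0]>-80)&(X[:,0]<120)
    if n=="stop": m&=(X[:,0]>56)
    if m.sum(): print(n,m.sum(),np.percentile(X[m],[.5,50,99.5],axis=0).round(1),cv2.minAreaRect(X[m][:,:2].astype(np.float32)))
m=(abs(X[:,1])<30)&(X[:,2]>52)&(X[:,2]<60)&(X[:,0]<0); print("bung",m.sum(),X[m].mean(0))
E
```

```text
t 38.2 x,y,z throat mm [  9.8   0.3 200.6] Fx,Fy,Fz [-11.4   2.6   1.7] yaw -6.42 M [ 0.95  3.19 -0.06]
gripper_width: 0.722
gripper_force: 0.0
time_s: 39.37
tcp_pos: [0.5301, 0.3278, 0.3455]
wrist_force: [0.4, 0.2, -0.7]
gripper_width: 0.753
gripper_force: 0.0
housing 5969 [[-46.5 -23.1  45.2]
 [  9.6  -0.3  47.1]
 [ 76.2  22.6  49.2]] ((15.075538635253906, 4.969635009765625), (56.539459228515625, 125.61071014404297), 89.96453857421875)
bridge/bung 1699 [[-33.7 -36.7  52.7]
 [ 47.7  -0.1  57.9]
 [ 55.6  36.7  59.7]] ((10.530086517333984, 0.27596282958984375), (73.9868392944336, 90.32807922363281), 89.51751708984375)
stop 432 [[ 64.6 -24.   33.4]
 [ 69.6 -10.3  35.1]
 [ 74.6  23.2  37. ]] ((69.60159301757812, -0.5242691040039062), (10.007962226867676, 47.555259704589844), 0.058442018926143646)
bung 260 [-26.74914818  -0.11278346  56.77727535]
```

View pics/w5.png

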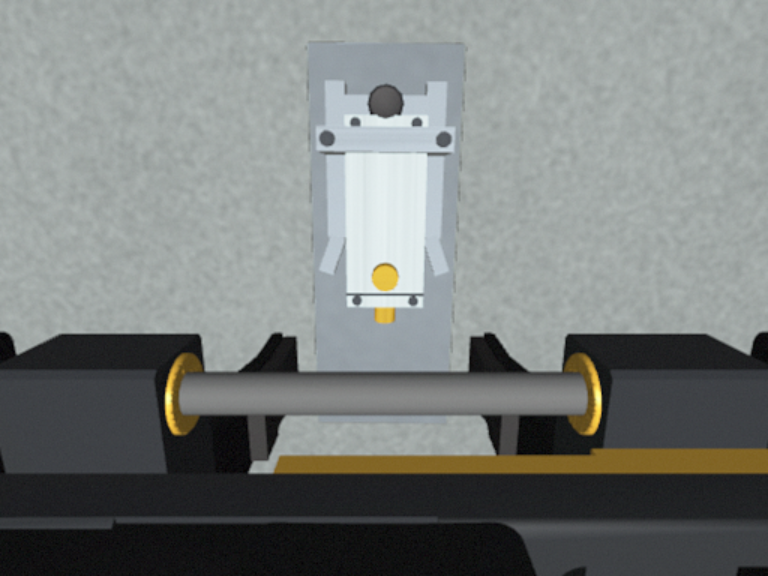

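The wrist view shows the housing under the bridge, level, with its front against the stop at (385,118). The bung is clear at (385,277), and the depth data puts the gap to the stop at about 1 mm or less. Both sound housings measured within about 2 mm of their start, so I'm handing in.

```bash
python3 -c "
from station import r
print(r.finish_job(), r.sense()['time_s'])"
```

```text
the job is handed in; nothing more can be done
the job is handed in; nothing more can be done
```

I found the loose ball in the third housing (world y ≈ −0.32) and slid that housing home against the end stop, laid the two sound ones back within about 2 mm of where they lay, and handed the job in; no verdict came back.

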